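# Take the wrongly packed brush out of the grooming kit case

## Task

Open the black grooming-kit case until its lid rests back on its stop, and check each bay against the picture label at its end: one of the two wooden pin brushes lies in a bay marked for a comb. Take that brush out (it lies too snug to grip, but its head tips up when its tail is pressed down into the well) and lay it, without letting it fall, pins down inside the aluminium tray, about the middle. Leave the other brush and the comb packed as they are, the lid open, and the other things on the table where they stand.

Things in the scene. Friction and masses are not known exactly. Their poses are not given: they have to be found in the camera images.
- case: Black hinged-lid kit case, 234 mm (x) by 222 mm (y), 72 mm high without the lid, fixed to the table. Origin: centre of its underside; x points from the front edge to the hinge edge, y across the three bays, z up. The bays run along x, heads of the tools to the front, tails to the hinge; their deck is 71 mm above the table.
- liner_1: One of three like grey moulded bays in the case, 70 mm wide; origin: centre of its underside, 4 mm above the case's; x as the case's. Open from x -104 to 73, 54 mm wide, deck at z 67. Floor at z 35 from x -104 to -8; behind that a finger well, floor z 3.
- liner_2: One of three like grey moulded bays in the case, 70 mm wide; origin: centre of its underside, 4 mm above the case's; x as the case's. A brush in a bay lies 2 mm below the deck, 4 mm clear either side: fingers cannot get round it. Its tail overhangs the well.
- lid (a joint): Hinge angle of the lid in rad: 0 shut, grows as it opens, 1.95 at its stop, where it rests by itself. Below about 1.5 rad it falls shut. It is not latched; 0.35 kg, about 2 N at the handle.
- lid_hinge (a point): Point on the hinge axis (middle, along case y), 117 mm behind the case origin at z 72.
- lid_bar (a point): Middle of the bridge handle on the lid near its front edge: a round bar 12 mm thick, 110 mm long along case y, its axis 34 mm above the 9 mm thick lid. Moves with the lid, 212 mm from the hinge (and 43 mm off the lid's underside plane).
- brush_1: A wooden pin brush of about 130 g, 166 mm long, one of two alike in the case. Origin: mid-length, at the pin tips; x towards the tail, z out of its back. Head: oval with straight sides, x -83 to -3, 46 mm wide, wooden back z 16 to 30. Pins under it x -74 to -10, z 0 to 16. Handle 22 mm wide, x -7 to 83, z 14 to 30. It rests on its pins; its balance point is x -13.
- brush_1_head (a point): On brush_1, in the middle of the head's wooden back (46 mm wide here), 21 mm from its front end: where it can be gripped across once tipped.
- brush_1_tail (a point): On brush_1, top of the handle, 21 mm from its tail end: where to press. Pressed down (well under 2 N) till the tail stops on the well's floor, the brush rocks about the rear edge of its pins and stays tipped by about 0.5 rad, head up out of the bay.
- brush_2: A wooden pin brush of about 130 g, 166 mm long, one of two alike in the case. Origin: mid-length, at the pin tips; x towards the tail, z out of its back. Head: oval with straight sides, x -83 to -3, 46 mm wide, wooden back z 16 to 30. Pins under it x -74 to -10, z 0 to 16. Handle 22 mm wide, x -7 to 83, z 14 to 30. It rests on its pins; its balance point is x -13.
- brush_2_head (a point): On brush_2, in the middle of the head's wooden back (46 mm wide here), 21 mm from its front end: where it can be gripped across once tipped.
- brush_2_tail (a point): On brush_2, top of the handle, 21 mm from its tail end: where to press. Pressed down (well under 2 N) till the tail stops on the well's floor, the brush rocks about the rear edge of its pins and stays tipped by about 0.5 rad, head up out of the bay.
- comb_kit: A steel comb, 160 mm long (x), 36 mm wide over the teeth (y -18 to +18), spine 10 mm thick; origin: middle of its underside. It lies flat in the case, in a bay marked for a comb.
- label_brush: A paper picture label 34 x 62 mm let into the end of a bay beyond the tool's tail; origin: middle of its underside, y across the bay. It shows the tool that belongs in that bay: a brush (oval head with a handle).
- label_comb_1: A paper picture label 34 x 62 mm let into the end of a bay beyond the tool's tail; origin: middle of its underside, y across the bay. It shows the tool that belongs in that bay: a comb (straight spine with a row of teeth).
- label_comb_2: A paper picture label 34 x 62 mm let into the end of a bay beyond the tool's tail; origin: middle of its underside, y across the bay. It shows the tool that belongs in that bay: a comb (straight spine with a row of teeth).
- tray: Bare aluminium tray, fixed, 210 mm (x) by 135 mm (y), walls 4 mm thick and 18 mm high, floor 4 mm thick. Origin: centre of its underside.
- comb_spare: Bystander: a steel comb, 160 mm long (x), 36 mm wide over the teeth (y -18 to +18), spine 10 mm thick; origin: middle of its underside. Lies on the table.
- slicker: Bystander: coral slicker brush, T-shaped, 170 mm long, head 50 x 90 mm, on the table. Origin: underside.
- bristle_brush: Bystander: oval beechwood bristle brush without a handle, 120 x 62 x 37 mm. Origin: centre of its underside.
- canister: Bystander: closed white ceramic canister, 104 mm across, 135 mm high. Origin: centre of its underside.
- water_bowl: Bystander: blue ceramic bowl, 130 mm across, 50 mm high. Origin: centre of its underside.
- spray: Bystander: white bottle, 60 mm across, 170 mm high. Origin: centre of its underside.
- nail_clipper: Bystander: black plier-type nail clipper lying flat, 125 mm long, 16 mm high. Origin: at the table, mid-length.

How it is judged:
By the outcome, as a careful person would: the job done as asked, in the order asked, and still so for the second after the job is handed in, with the robot touching nothing.
It also fails if it takes over 72 s, if anything falls off the work surface, if the arm or the gripper's body presses on something with over 40 N, if the wrist force passes 120 N, or if a joint passes its speed limit or range.

## Robot

A 7-joint arm with a two-finger parallel gripper is mounted at the origin on the work surface. World frame = base frame: x ahead of the robot, y to its left, z up, the work surface at z = 0. Lengths are in m, angles in rad, forces in N, time in s.
With the tool pointing down it reaches from about 0.4 to 0.85 m from the base axis. Payload 4.5 kg.
Tool frame: the origin (TCP) lies at the very end of the fingers, on their centre line; the grasp point (between the pads) lies 19 mm behind it; y points along the fingers, x is the direction in which the jaws open and shut, and the axes are right-handed (so a half turn about y gives the same grasp; the last joint's range is limited). The gripper opens to 88 mm and grips with 3 to 60 N. Pads are 18 mm wide; open, the fingers measure 123 mm over their backs; the gripper's body (75 mm by 187 mm) begins 45 mm behind the grasp point.
Start: joints at [-1.171, 0.689, -0.195, 1.565, 0.157, 0.902, -0.215], TCP at [0.224, 0.584, 0.239] pointing down, gripper open.
Joint ranges: [-3.01, 3.01], [-0.46, 2.08], [-1.47, 1.51], [0.13, 2.56], [-1, 4.14], [0.04, 2.09], [-2.66, 2.66]. Speed limits (rad/s): [2.57, 2.57, 3.14, 3.14, 3.14, 3.14, 3.14].

## Interface

Orientations are given as a unit quaternion [x, y, z, w].
In Python, from plant import r gives the robot as it stands.
- The arm moves only by the shell command python3 -m inch 'ROWS' [OPENING] [FORCE]. ROWS is JSON, a list of rows, each a list of 6 numbers: the shift along the tool's x, y, z in mm, then the turn, a rotation vector about the tool's x, y, z in rad. In form: [[x, y, z, ax, ay, az], ...]. A call has 1 to 12 rows; each row shifts and turns the commanded pose from where the row before left it, along the tool's axes as they then stand; what a row does not reach is not made up. A row lasts 1/12 s, in which the tool goes at most 41.7 mm and 7.16 degrees, less where a joint would pass 70% of its speed; a pose out of reach is approached as far as the arm can. A call is refused whole if a number of a shift passes 41.7 or a number of a turn 0.125, either way. A call with a gripper value outside its range is refused whole. OPENING is the finger opening in mm, from 0 to 88.1, set as the call begins (- or left out, the last holds). The fingers move at their own pace and stop on an object; FORCE is the grip in N (left out, the last holds). Time passes only in rows, so rows that do not move let the fingers close. It gives the time, the measured TCP pose, the force and the opening at its end, in the units of the state.
- r.get_state(): the state, without advancing time (a new reading comes with each control period).
- r.snapshot(name): name is "scene" or "top" or "wrist"; returns a dict with "img" (400x640x3 uint8, red, green, blue), "range_z" (400x640 float32, m along the optical axis (not along the pixel's ray), 0 where there is no reading), "mtx" (3x3 intrinsics, pixels), "camera_from_world" (4x4, takes a point from world to camera coordinates); the wrist camera has in their place "tool_from_camera" (4x4, takes a point from camera to tool coordinates, whose origin is the TCP and whose axes are the tool frame's). Camera axes: x right, y down, z forward; pixel columns grow to the right and rows downward; lengths in m; the calibration is good to about 2 mm. A picture is of the moment at which its call begins: read the wrist's pose just before it.
- r.finish_job(): hands the job in, once; it reports no verdict.
The state is a dict: "clock": time; "q": joint angles; "qd": joint speeds; "joint_torque": joint torques, N m; "tool_pos": TCP position; "eef_rot": TCP orientation; "contact_force": force on the tool from outside, world axes, zero at the start; "moment": the same for the moment, N m; "opening": opening from 0.0 (shut) to 1.0 (fully open).
Only numpy, scipy, OpenCV 4.12 (cv2) and the standard library are available. Lean on these libraries where they do the work, as an engineer would, in place of code of your own. Each camera call takes 0.05 s, during which the arm holds its last target.

## Working session

There is one attempt and no reset: what is moved stays moved. The work goes in short steps, Python scripts to look and compute and a shell command to move; the robot and the scene stay as the last step left them, time stands still between calls to the robot, and variables do not carry over. Pictures are saved under pics/ and viewed, and the job is handed in when it is done.

```bash
ls; mkdir -p pics; python3 - <<'E'
from plant import r
import cv2
s=r.get_state();print(s)
for n in("scene","top","wrist"):
    d=r.snapshot(n);cv2.imwrite(f"pics/{n}0.png",d["img"][:,:,::-1])
    import pickle;pickle.dump(d,open(f"pics/{n}0.pkl","wb"))
E
```

```text
pics
{'clock': 0.0, 'q': array([-1.17117476,  0.68998167, -0.19451751,  1.56633425,  0.15732639,
        0.9025264 , -0.21504838]), 'qd': array([ 1.40862509e-03, -8.07612004e-06,  3.54975536e-04, -1.36458176e-03,
        2.93737265e-03, -1.36323886e-03,  7.03369814e-04]), 'joint_torque': array([ 2.46699465e-04, -5.27553570e+01, -1.26704648e+00, -1.53425878e+01,
       -5.27663436e-02,  6.70986497e-03,  1.62631868e-04]), 'tool_pos': array([0.22339776, 0.5830293 , 0.23791419]), 'eef_rot': array([ 0.58299032,  0.40025065, -0.40126452, -0.58215847]), 'contact_force': array([-0.36348773, -0.43304624,  0.44868444]), 'moment': array([ 0.03472396,  0.01048806, -0.01683925]), 'opening': 1.0014423122089957}
```

View pics/scene0.png

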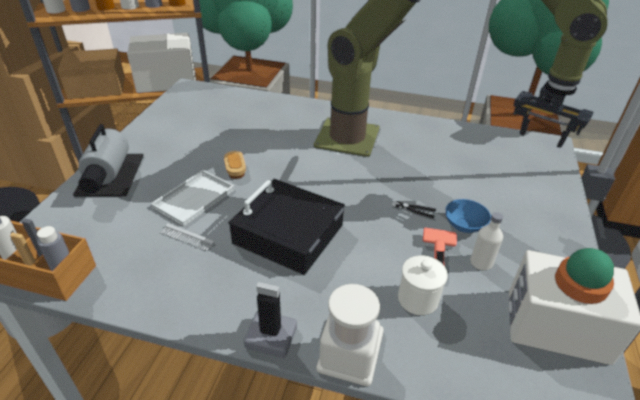

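View pics/top0.png

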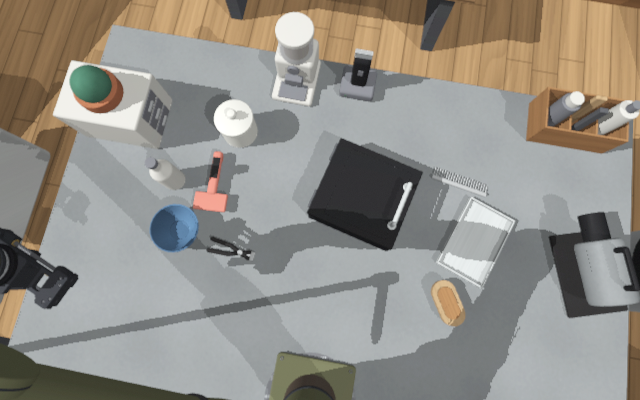

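View pics/wrist0.png

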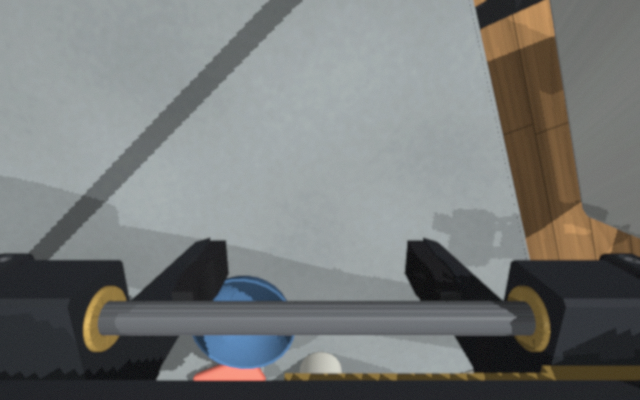

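```bash
cat > h.py <<'E'
import numpy as np,cv2,pickle
from scipy.spatial.transform import Rotation as R
def cloud(d,cfw=None):
    z=d["range_z"];h,w=z.shape;K=d["mtx"]
    v,u=np.mgrid[:h,:w]
    p=np.stack([(u-K[0,2])/K[0,0]*z,(v-K[1,2])/K[1,1]*z,z],-1)
    C=np.linalg.inv(d["camera_from_world"]) if cfw is None else cfw
    w_=p@C[:3,:3].T+C[:3,3]; w_[z==0]=np.nan
    return w_
def wristT(s,d):
    T=np.eye(4);T[:3,:3]=R.from_quat(s["eef_rot"]).as_matrix();T[:3,3]=s["tool_pos"]
    return T@d["tool_from_camera"]
def proj(d,p):
    c=d["camera_from_world"];q=c[:3,:3]@np.asarray(p)+c[:3,3];k=d["mtx"]@q;return k[:2]/k[2]
def case_T():
    return np.load("case.npy")
E
python3 - <<'E'
from h import *
d=pickle.load(open("pics/top0.pkl","rb"));P=cloud(d)
print(d["mtx"],np.linalg.inv(d["camera_from_world"])[:3,3])
z=P[...,2]
for n,(a,b,c,e),lo,hi in [("lid",(300,130,430,260),.07,.09),("bar",(380,175,420,240),.1,.14),("tray",(430,190,520,290),.008,.03),]:
    m=np.zeros(z.shape,bool);m[b:e,a:c]=True;m&=(z>lo)&(z<hi)
    q=P[m];r_=cv2.minAreaRect((q[:,:2]*1000).astype(np.float32))
    print(n,m.sum(),np.median(q[:,2]),r_,q.mean(0),cv2.boxPoints(r_))
m=np.zeros(z.shape,bool);m[190:290,430:520]=1
print(np.histogram(z[m],bins=np.arange(-.01,.05,.004)))
m[:]=0;m[130:260,300:430]=1
print(np.histogram(z[m],bins=np.arange(-.0,.15,.005)))
E
```

```text
[[392.9083347    0.         321.71312604]
 [  0.         392.9083347  201.99248764]
 [  0.           0.           1.        ]] [0.29516735 0.02774809 1.08271794]
lid 7426 0.08312948129617503 ((547.0171508789062, -44.671234130859375), (242.8756866455078, 226.5504913330078), 76.51360321044922) [ 0.54368067 -0.04296239  0.08308504] [[ 408.54434  -136.34303 ]
 [ 628.84784  -189.17789 ]
 [ 685.49       47.000565]
 [ 465.18646    99.83542 ]]
bar 230 0.1204966454680294 ((524.0372924804688, -139.31753540039062), (12.117855072021484, 121.00445556640625), 76.34307098388672) [ 0.52153392 -0.13818586  0.12003803] [[ 463.8151  -130.92012]
 [ 581.3984  -159.4902 ]
 [ 584.2595  -147.71495]
 [ 466.6762  -119.14487]]
tray 824 0.015197698318727082 ((462.25946044921875, -375.77276611328125), (165.41806030273438, 316.34100341796875), 73.13066864013672) [ 0.4867711  -0.37089675  0.01458137] [[ 286.89386 -409.02325]
 [ 589.6224  -500.82227]
 [ 637.62506 -342.52228]
 [ 334.89655 -250.72327]]
(array([   2,  374, 3315, 3471, 1002,  160,  225,  210,   16,    3,   53,
        110,   21,    0]), array([-0.01 , -0.006, -0.002,  0.002,  0.006,  0.01 ,  0.014,  0.018,
        0.022,  0.026,  0.03 ,  0.034,  0.038,  0.042,  0.046]))
(array([5844,  250,   26,   18,   21,   26,   17,   25,   26,   25,   20,
         29,    7,    0,    4,  592, 5412, 1418,    7,    3,    3,    2,
          7,   80,  135,    3,    0,    0,    0]), array([-0.   ,  0.005,  0.01 ,  0.015,  0.02 ,  0.025,  0.03 ,  0.035,
        0.04 ,  0.045,  0.05 ,  0.055,  0.06 ,  0.065,  0.07 ,  0.075,
        0.08 ,  0.085,  0.09 ,  0.095,  0.1  ,  0.105,  0.11 ,  0.115,
        0.12 ,  0.125,  0.13 ,  0.135,  0.14 ,  0.145]))
```

```bash
cat >> h.py <<'E'
XH=np.array([np.cos(np.deg2rad(76.45)),np.sin(np.deg2rad(76.45)),0]);YH=np.array([-XH[1],XH[0],0]);ZH=np.array([0,0,1.])
BAR=np.array([.524,-.139,.115]);CO=BAR+.095*XH;CO[2]=0;HG=CO+.117*XH+.072*ZH
def caseP(x,y,z): return CO+x*XH+y*YH+z*ZH
def down(xdir,tilt=0,axis=None):
    x=np.asarray(xdir);y=-ZH;z=np.cross(x,y);M=np.stack([x,y,z],1)
    if tilt: M=R.from_rotvec(tilt*np.asarray(axis)).as_matrix()@M
    return M
def delta(s,pt,M):
    "tool-frame shift (mm) and rotvec from measured pose to TCP pt, rot M"
    A=R.from_quat(s["eef_rot"]).as_matrix()
    return np.round(A.T@(pt-s["tool_pos"])*1000,1),np.round(R.from_matrix(A.T@M).as_rotvec(),3)
E
python3 - <<'E'
from h import *
from plant import r
s=r.get_state()
A=R.from_quat(s["eef_rot"]).as_matrix();print(A.round(2))
t=BAR-.019*ZH
for n,x in [("x",XH),("-x",-XH),("y",YH),("-y",-YH)]:print(n,delta(s,t+.1*ZH,down(x)))
d=pickle.load(open("pics/top0.pkl","rb"))["img"]
c=cv2.resize(d[180:300,420:530],None,fx=5,fy=5,interpolation=cv2.INTER_CUBIC)
cv2.imwrite("pics/tray_c.png",c[:,:,::-1])
E
```

```text
[[ 0.36 -0.   -0.93]
 [ 0.93 -0.    0.36]
 [-0.   -1.   -0.  ]]
x (array([-566.9,   43. , -539. ]), array([ 0.   , -0.129, -0.001]))
-x (array([-566.9,   43. , -539. ]), array([2.000e-03, 3.012e+00, 0.000e+00]))
y (array([-566.9,   43. , -539. ]), array([-1.0e-03, -1.7e+00, -1.0e-03]))
-y (array([-566.9,   43. , -539. ]), array([ 1.000e-03,  1.442e+00, -1.000e-03]))
```

View pics/tray_c.png

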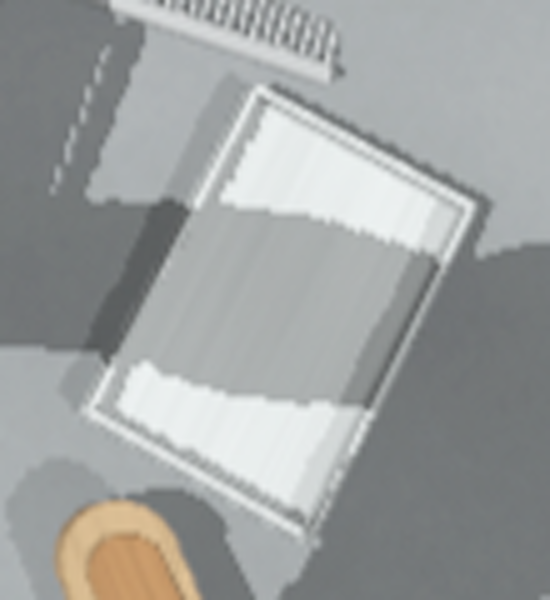

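```bash
python3 -m inch '[[-12,0,-11,0,0,0],[-25,0,-24,0,0,0],[-25,0,-24,0,0,0],[-25,0,-24,0,0,0],[-25,0,-24,0,0,0],[-25,0,-24,0,0,0],[-25,0,-24,0,0,0],[-25,0,-24,0,0,0],[-25,0,-24,0,0,0],[-25,0,-24,0,0,0],[-25,0,-24,0,0,0],[-25,0,-24,0,0,0]]' 60
python3 -m inch '[[-25,0,-24,0,0,0],[-25,0,-24,0,0,0],[-25,0,-24,0,0,0],[-25,0,-24,0,0,0],[-25,0,-24,0,0,0],[-25,0,-24,0,0,0],[-25,0,-24,0,0,0],[-25,0,-24,0,0,0],[-25,0,-24,0,0,0],[-25,0,-24,0,0,0],[-15,0,-14,0,0,0],[0,0,0,0,-0.12,0]]'
python3 - <<'E'
from h import *
from plant import r
s=r.get_state();print(s["q"].round(2),s["tool_pos"])
print(delta(s,BAR-.019*ZH,down(XH)))
d=r.snapshot("wrist");cv2.imwrite("pics/w1.png",d["img"][:,:,::-1])
P=cloud(d,wristT(s,d));z=P[...,2]
m=(z>.105)&(z<.13)&(P[...,0]>.42)&(P[...,0]<.63)&(P[...,1]<-.09)&(P[...,1]>-.2)
print(m.sum(),P[m].mean(0),np.percentile(P[m],[2,98],axis=0)); print(cv2.minAreaRect((P[m][:,:2]*1000).astype(np.float32)))
# tray
d=pickle.load(open("pics/top0.pkl","rb"));C=np.linalg.inv(d["camera_from_world"]);K=np.linalg.inv(d["mtx"])
w=[]
for u,v in [(472,197.6),(516,221.4),(482,287.6),(437,262)]:
    a=C[:3,:3]@K@[u,v,1];o=C[:3,3];w.append(o+a*(.018-o[2])/a[2])
w=np.array(w);print(w.round(3),w.mean(0));e=(w[0]+w[1]-w[2]-w[3])/2;print(np.linalg.norm(e),np.rad2deg(np.arctan2(e[1],e[0])),np.linalg.norm(w[0]-w[1]))
E
```

```text
clock: 1.15
tool_pos: [0.378, 0.2157, 0.2387]
eef_rot: [0.583, 0.401, -0.401, -0.583]
contact_force: [1.0, -0.4, 0.9]
opening: 0.682
clock: 2.15
tool_pos: [0.5212, -0.1272, 0.2383]
eef_rot: [0.56, 0.432, -0.433, -0.558]
contact_force: [0.6, -0.4, 0.9]
opening: 0.679
[ 0.35  0.58 -0.32  1.83  0.25  0.77  1.21] [ 0.52121299 -0.12719603  0.238272  ]
(array([-10.3, 142.3,  -5.4]), array([ 0.002, -0.017, -0.003]))
1879 [ 0.51689847 -0.13943345  0.11970817] [[ 0.46474554 -0.1558798   0.11578632]
 [ 0.57549119 -0.12416406  0.12209247]]
((520.82177734375, -140.6177215576172), (11.955557823181152, 120.08372497558594), 76.51409149169922)
[[ 0.598 -0.348  0.018]
 [ 0.553 -0.474  0.018]
 [ 0.359 -0.399  0.018]
 [ 0.404 -0.273  0.018]] [ 0.4784992  -0.37335273  0.018     ]
0.2076581081690955 -21.05182373185655 0.133770447488357
```

```bash
true
python3 -m inch '[[-5,10,-3,0,-0.017,0],[-5,20,-2,0,0,0],[0,25,0,0,0,0],[0,25,0,0,0,0],[0,25,0,0,0,0],[0,22,0,0,0,0],[0,15,0,0,0,0],[0,0,0,0,0,0],[0,0,0,0,0,0]]'
python3 - <<'E'
from h import *
from plant import r
s=r.get_state();print(delta(s,np.array([.522,-.1395,.115])-.019*ZH,down(XH)),s["contact_force"])
E
python3 -m inch '[[0,0,0,0,0,0],[0,0,0,0,0,0],[0,0,0,0,0,0],[0,0,0,0,0,0],[0,0,0,0,0,0],[0,0,0,0,0,0]]' 0 15
```

```text
clock: 2.95
tool_pos: [0.5218, -0.1309, 0.0959]
eef_rot: [-0.553, -0.439, 0.44, 0.554]
contact_force: [0.3, 0.4, -0.1]
opening: 0.684
(array([-8.3, -0.1, -2.1]), array([-0.002,  0.008,  0.   ])) [ 0.25854589  0.39207737 -0.08923031]
clock: 3.45
tool_pos: [0.5223, -0.1346, 0.0972]
eef_rot: [0.555, 0.438, -0.44, -0.553]
contact_force: [-1.3, -10.6, 2.0]
opening: 0.255
```

```bash
python3 -m inch '[[-2,0,0,0,0,0],[-2,0,0,0,0,0],[-2,0,0,0,0,0],[-1,0,0,0,0,0],[0,0,0,0,0,0],[0,0,0,0,0,0]]' 0 15
python3 - <<'E'
from h import *
from plant import r
s=r.get_state();print(delta(s,np.array([.522,-.1395,.115])-.019*ZH,down(XH)),s["contact_force"])
E
```

```text
clock: 3.95
tool_pos: [0.5211, -0.1399, 0.0971]
eef_rot: [0.554, 0.439, -0.44, -0.554]
contact_force: [-1.2, -5.6, 5.8]
opening: 0.123
(array([ 0.6,  1.1, -0.8]), array([ 0.001,  0.007, -0.001])) [-1.21518509 -5.57282852  5.83361833]
```

```bash
cat >> h.py <<'E'
def arc(th0,th1,n,a0,a1,s=None,r0=216.3,p0=.2):
    "rows in tool frame; th lid angles, a tilts; bar at grasp point (19 behind TCP)"
    def pose(th,a):
        b=HG+.2163*(-np.cos(th+p0)*XH+np.sin(th+p0)*ZH)
        M=down(XH,a,YH) if a else down(XH)
        return b+M[:,1]*.019,M
    T=np.linspace(th0,th1,n+1);A=np.linspace(a0,a1,n+1)
    if s is not None: print("start off",delta(s,*pose(T[0],A[0])))
    for i in range(n):
        p,M=pose(T[i],A[i]);q,N=pose(T[i+1],A[i+1])
        print(i,(M.T@(q-p)*1000).round(1),round(A[i+1]-A[i],4))
    return q,N
E
python3 - <<'E'
from h import *
from plant import r
s=r.get_state();print(arc(0,1.92,32,0,.96,s))
E
```

```text
start off (array([ 1.5,  1.1, -2.7]), array([ 0.001,  0.007, -0.001]))
0 [  2.4 -12.6  -0. ] 0.03
1 [  2.8 -12.5   0. ] 0.03
2 [  3.1 -12.4   0. ] 0.03
3 [  3.5 -12.3   0. ] 0.03
4 [  3.9 -12.2  -0. ] 0.03
5 [  4.2 -12.1   0. ] 0.03
6 [  4.6 -11.9   0. ] 0.03
7 [  5.  -11.7  -0. ] 0.03
8 [  5.3 -11.6   0. ] 0.03
9 [  5.7 -11.4   0. ] 0.03
10 [  6.  -11.2  -0. ] 0.03
11 [  6.3 -11.   -0. ] 0.03
12 [  6.6 -10.8   0. ] 0.03
13 [  7.  -10.6   0. ] 0.03
14 [  7.3 -10.3  -0. ] 0.03
15 [  7.6 -10.1   0. ] 0.03
16 [ 7.9 -9.8 -0. ] 0.03
17 [ 8.2 -9.6  0. ] 0.03
18 [ 8.5 -9.3  0. ] 0.03
19 [ 8.7 -9.   0. ] 0.03
20 [ 9.  -8.8 -0. ] 0.03
21 [ 9.3 -8.5  0. ] 0.03
22 [ 9.5 -8.2  0. ] 0.03
23 [ 9.8 -7.9 -0. ] 0.03
24 [10.  -7.6 -0. ] 0.03
25 [10.2 -7.2 -0. ] 0.03
26 [10.4 -6.9  0. ] 0.03
27 [10.6 -6.6  0. ] 0.03
28 [10.8 -6.2 -0. ] 0.03
29 [11.  -5.9 -0. ] 0.03
30 [11.2 -5.5  0. ] 0.03
31 [11.3 -5.2  0. ] 0.03
(array([0.59647779, 0.16173535, 0.24559415]), array([[ 1.34372193e-01, -1.91931528e-01, -9.72165831e-01],
       [ 5.57556534e-01, -7.96390051e-01,  2.34293828e-01],
       [-8.19191568e-01, -5.73519986e-01,  2.76263193e-19]]))
```

```bash
python3 -m inch '[[1,-4,0,0,0,0.01],[2,-8,0,0,0,0.02],[2.5,-12.5,0,0,0,0.03],[3,-12.5,0,0,0,0.03],[3.2,-12.4,0,0,0,0.03],[3.6,-12.3,0,0,0,0.03],[4,-12.2,0,0,0,0.03],[4.3,-12,0,0,0,0.03]]' 0 18
python3 - <<'E'
from h import *
from plant import r
s=r.get_state()
A=R.from_quat(s["eef_rot"]).as_matrix();b=s["tool_pos"]-.019*A[:,1];v=b-HG
print(np.hypot(v@XH,v[2]),"theta",np.arctan2(v[2],-v@XH)-.2,"y",v@YH,"tilt",delta(s,b,down(XH))[1],s["contact_force"],s["opening"],s["q"].round(2))
E
```

```text
clock: 4.62
tool_pos: [0.5284, -0.1085, 0.1804]
eef_rot: [0.597, 0.379, -0.496, -0.504]
contact_force: [2.4, -3.5, -1.0]
opening: 0.118
0.21808468253585114 theta 0.42157445182631276 y 0.002878387142714133 tilt [ 0.002  0.008 -0.212] [ 2.39586134 -3.53680289 -0.96438345] 0.11848824363197016 [ 0.04  0.68 -0.08  1.88  0.41  0.69  0.99]
```

```bash
python3 -m inch '[[5,-11.7,0,0,0,0.03],[5.3,-11.6,0,0,0,0.03],[5.7,-11.4,0,0,0,0.03],[6,-11.2,0,0,0,0.03],[6.3,-11,0,0,0,0.03],[6.6,-10.8,0,0,0,0.03],[7,-10.6,0,0,0,0.03],[7.3,-10.3,0,0,0,0.03],[7.6,-10.1,0,0,0,0.03],[7.9,-9.8,0,0,0,0.03]]'
cat > st.py <<'E'
from h import *
from plant import r
s=r.get_state()
A=R.from_quat(s["eef_rot"]).as_matrix();b=s["tool_pos"]-.019*A[:,1];v=b-HG
print(np.hypot(v@XH,v[2]),"theta",np.arctan2(v[2],-v@XH)-.2,"y",v@YH,"tilt",delta(s,b,down(XH))[1],s["contact_force"],s["opening"],s["q"].round(2))
E
python3 st.py
```

```text
clock: 5.45
tool_pos: [0.5508, -0.0138, 0.2599]
eef_rot: [0.647, 0.286, -0.565, -0.424]
contact_force: [3.7, -3.9, -0.1]
opening: 0.123
0.21762706971281892 theta 1.020602168687474 y 0.00342235873318519 tilt [ 0.004  0.009 -0.512] [ 3.65947357 -3.85901137 -0.10215806] 0.12273529496449836 [-0.33  0.68  0.03  1.66  0.47  1.12  0.76]
```

```bash
python3 -m inch '[[8.2,-9.6,0,0,0,0.03],[8.5,-9.3,0,0,0,0.03],[8.7,-9,0,0,0,0.03],[9,-8.8,0,0,0,0.03],[9.3,-8.5,0,0,0,0.03],[9.5,-8.2,0,0,0,0.03],[9.8,-7.9,0,0,0,0.03],[10,-7.6,0,0,0,0.03],[10.2,-7.2,0,0,0,0.03],[10.4,-6.9,0,0,0,0.03]]';python3 st.py
```

```text
clock: 6.28
tool_pos: [0.5792, 0.1073, 0.269]
eef_rot: [0.683, 0.187, -0.622, -0.334]
contact_force: [6.0, -2.6, -0.0]
opening: 0.12
0.21693335083527315 theta 1.623159000281891 y 0.004254655196478732 tilt [ 0.007  0.01  -0.81 ] [ 5.98812363 -2.63767663 -0.0363081 ] 0.119932878335793 [-0.6   0.9   0.1   1.33  0.49  1.53  0.65]
```

```bash
python3 -m inch '[[10.6,-6.6,0,0,0,0.03],[10.8,-6.2,0,0,0,0.03],[11,-5.9,0,0,0,0.03],[9,-4,0,0,0,0.03],[5,-2.5,0,0,0,0.01],[0,0,0,0,0,0],[0,0,0,0,0,0]]';python3 st.py
```

```text
clock: 6.87
tool_pos: [0.5905, 0.1559, 0.2495]
eef_rot: [0.693, 0.144, -0.642, -0.293]
contact_force: [6.4, 1.1, 1.6]
opening: 0.123
0.21631062248696975 theta 1.8809769624776902 y 0.004665060722396252 tilt [ 0.009  0.011 -0.937] [6.44254625 1.05206396 1.59577356] 0.12311776064520072 [-0.68  1.03  0.12  1.15  0.5   1.69  0.64]
```

```bash
python3 -m inch '[[4,-1.8,0,0,0,0.01],[4,-1.8,0,0,0,0.01],[2,-1,0,0,0,0],[0,0,0,0,0,0],[0,0,0,0,0,0]]';python3 st.py
python3 -m inch '[[0,0,0,0,0,0],[0,0,0,0,0,0],[0,0,0,0,0,0],[0,0,0,0,0,0]]' 50;python3 st.py
```

```text
clock: 7.28
tool_pos: [0.5925, 0.1644, 0.2445]
eef_rot: [0.695, 0.136, -0.645, -0.287]
contact_force: [6.2, -0.2, 1.9]
opening: 0.122
0.21621855655913236 theta 1.9289070035283926 y 0.004727487777123146 tilt [ 0.008  0.009 -0.958] [ 6.16950082 -0.19686176  1.88237   ] 0.1222404396861267 [-0.69  1.06  0.13  1.11  0.5   1.72  0.64]
clock: 7.62
tool_pos: [0.5904, 0.1638, 0.244]
eef_rot: [0.693, 0.135, -0.647, -0.289]
contact_force: [0.1, 1.2, -0.2]
opening: 0.404
0.2152952431100718 theta 1.9261777724269604 y 0.006460639838331219 tilt [ 0.002  0.009 -0.959] [ 0.10146336  1.1629845  -0.1926232 ] 0.4038317991019766 [-0.69  1.06  0.13  1.12  0.5   1.72  0.64]
```

```bash
python3 -m inch '[[0,-6,0,0,0,0],[0,-10,0,0,0,0],[0,-15,0,0,0,0],[0,-20,0,0,0,0],[0,-20,0,0,0,0],[0,-20,0,0,0,0],[0,0,0,0,0,0]]' 26
python3 - <<'E'
from h import *
from plant import r
s=r.get_state();print(s["contact_force"],s["q"].round(2))
for n in("scene","top"):
    d=r.snapshot(n);cv2.imwrite(f"pics/{n}2.png",d["img"][:,:,::-1])
    pickle.dump(d,open(f"pics/{n}2.pkl","wb"))
    c=d["img"][100:280,270:450] if n=="top" else d["img"][120:300,200:400]
    cv2.imwrite(f"pics/{n}2c.png",cv2.resize(c,None,fx=3.3,fy=3.3,interpolation=cv2.INTER_CUBIC)[:,:,::-1])
E
```

```text
clock: 8.2
tool_pos: [0.6085, 0.2391, 0.2983]
eef_rot: [0.694, 0.137, -0.645, -0.288]
contact_force: [-0.6, 1.2, -0.2]
opening: 0.293
[-0.55901378  1.18029783 -0.24445213] [-0.74  1.12  0.14  0.79  0.49  1.98  0.74]
```

View pics/top2c.png

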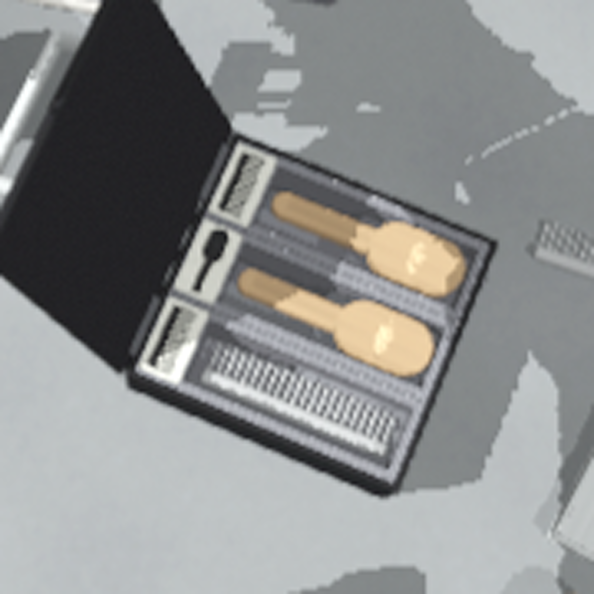

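View pics/scene2c.png

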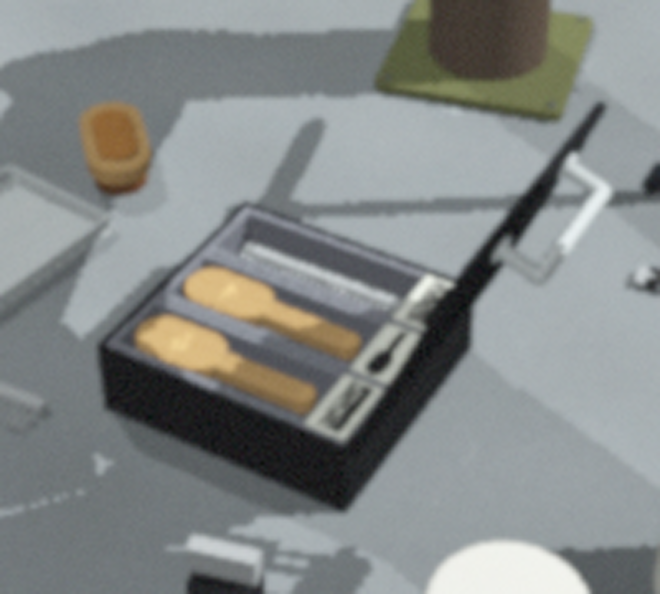

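```bash
python3 - <<'E'
from h import *
d=pickle.load(open("pics/top2.pkl","rb"));P=cloud(d)
hsv=cv2.cvtColor(d["img"],cv2.COLOR_RGB2HSV)
m=(hsv[...,0]<25)&(hsv[...,1]>60)&(P[...,2]>.045)&(P[...,2]<.09)
m[:150]=m[:150]
n,l,st,c=cv2.connectedComponentsWithStats(m.astype(np.uint8))
for i in range(1,n):
    if st[i,4]>100:
        q=P[l==i]-CO;a=q@XH*1000;b=q@YH*1000
        print(st[i],"case x",np.percentile(a,[0,1,50,99,100]).round(),"y",np.percentile(b,[0,1,50,99,100]).round(),"z",np.median(q[:,2]),"world", P[l==i].mean(0), cv2.minAreaRect(np.stack([a,b],1).astype(np.float32)))
        hm=a<-20; print("head y",b[hm].min(),b[hm].max(),"tail y",b[a>20].min(),b[a>20].max())
# case outline: deck
m=(P[...,2]>.06)&(P[...,2]<.08);m[:130]=0
q=P-CO;a=q@XH*1000;b=q@YH*1000
mm=m&(abs(a)<140)&(abs(b)<140);print(cv2.minAreaRect(np.stack([a[mm],b[mm]],1).astype(np.float32)),np.percentile(a[mm],[1,99]),np.percentile(b[mm],[1,99]))
# lid angle: points above
s=(q[...,2]>.1)&(a>100)&(a<190)&(abs(b)<110)
x=a[s]-117;z=q[s][:,2]*1000-72;
print(np.rad2deg(1.95),np.polyfit(z,x,1),np.pi/2+np.arctan(np.polyfit(z,x,1)[0]))
E
```

```text
[534  89  91  59 959] case x [-586. -581. -421. -343. -341.] y [-470. -466. -385. -353. -352.] z 0.06826337513469483 world [ 0.82299509 -0.56144803  0.06788879] ((-450.28912353515625, -386.2878723144531), (108.3780288696289, 251.7209930419922), 75.3071517944336)Traceback (most recent call last):
  File "<stdin>", line 11, in <module>
    return umr_minimum(a, axis, None, out, keepdims, initial, where)
ValueError: zero-size array to reduction operation minimum which has no identity
```

```bash
python3 - <<'E'
from h import *
d=pickle.load(open("pics/top2.pkl","rb"));P=cloud(d)
hsv=cv2.cvtColor(d["img"],cv2.COLOR_RGB2HSV)
q=P-CO;a=q@XH*1000;b=q@YH*1000
m=(hsv[...,0]<25)&(hsv[...,1]>60)&(P[...,2]>.045)&(P[...,2]<.09)&(abs(a)<115)&(abs(b)<111)
n,l,st,c=cv2.connectedComponentsWithStats(m.astype(np.uint8))
for i in range(1,n):
    if st[i,4]>60:
        A=a[l==i];B=b[l==i]
        print(st[i],"x",np.percentile(A,[0,1,99,100]).round(),"z",np.median(q[l==i][:,2]),cv2.minAreaRect(np.stack([A,B],1).astype(np.float32)))
        for lo,hi in((-75,-35),(10,60)):
            k=(A>lo)&(A<hi)
            if k.any():print(lo,hi,B[k].min().round(),B[k].max().round(),B[k].mean())
mm=(P[...,2]>.06)&(P[...,2]<.08)&(abs(a)<140)&(abs(b)<140);print(cv2.minAreaRect(np.stack([a[mm],b[mm]],1).astype(np.float32)),np.percentile(a[mm],[1,99]),np.percentile(b[mm],[1,99]))
s=(q[...,2]>.1)&(a>100)&(a<190)&(abs(b)<110)
x=a[s]-117;z=q[s][:,2]*1000-72;f=np.polyfit(z,x,1)
print(f,"lid",np.pi/2+np.arctan(f[0]))
from plant import r
s=r.get_state()
for M,n in((down(YH),"y"),(down(-YH),"-y")):print(n,delta(s,caseP(.05,-.07,.12),M))
E
```

```text
[352 158  59  32 739] x [-104.  -98.   60.   63.] z 0.06964657193096868 ((-20.46404266357422, -71.16520690917969), (167.50689697265625, 47.51177215576172), 0.6702764630317688)
-75 -35 -95.0 -48.0 -70.03592561241481
10 60 -81.0 -60.0 -69.02327566301909
[342 181  60  33 739] x [-104.  -99.   59.   63.] z 0.06941390221362398 ((-22.01190948486328, 4.377553939819336), (167.84063720703125, 49.31074523925781), 6.598389148712158)
-75 -35 -24.0 23.0 1.1424035510264772
10 60 -10.0 12.0 1.70233824451456
((0.7719192504882812, -0.4886932373046875), (241.39523315429688, 224.5844268798828), 0.21815277636051178) [-115.72469116  117.81444369] [-109.23047695  110.23549172]
[ 0.39606292 -0.63397976] lid 1.9479040649306687
y (array([  7.3, 297.8, -74.1]), array([-0.744, -1.431, -0.751]))
-y (array([  7.3, 297.8, -74.1]), array([ 0.752,  1.445, -0.746]))
```

```bash
python3 -m inch '[[-10,-7,0,0,0,-0.12],[-9,-8,0,0,0,-0.12],[-8,-9,0,0,0,-0.12],[-7,-10,0,0,0,-0.12],[-5.5,-10.5,0,0,0,-0.12],[-4,-11,0,0,0,-0.12],[-3,-11.5,0,0,0,-0.12],[-1.5,-12,0,0,0,-0.12],[0,0,0,0,0,0]]' 0
python3 - <<'E'
from h import *
from plant import r
s=r.get_state()
v=s["tool_pos"]-CO;print(v@XH,v@YH,v[2],s["q"].round(2))
print(delta(s,caseP(.0415,-.07,.2),down(XH)))
E
```

```text
clock: 9.05
tool_pos: [0.6096, 0.227, 0.3972]
eef_rot: [0.558, 0.438, -0.434, -0.555]
contact_force: [1.0, -1.4, 0.3]
opening: -0.001
0.2808523391871727 0.002535534062495877 0.3972103311989815 [-0.36  0.59 -0.13  1.24  0.08  1.3   0.84]
(array([-239.4,  197.2,  -72.2]), array([ 0.007, -0.004,  0.002]))
```

```bash
python3 -m inch '[[-15,0,-5,0,0,0],[-30,0,-9,0,0,0],[-30,0,-9,0,0,0],[-30,0,-9,0,0,0],[-30,0,-9,0,0,0],[-30,0,-9,0,0,0],[-30,0,-9,0,0,0],[-30,0,-9,0,0,0],[-14,0,-4,0,0,0],[0,4,0,0,0.12,0],[0,8,0,0,0.12,0],[0,12,0,0,0.12,0]]'
python3 -m inch '[[0,14,0,0,0.12,0],[0,14,0,0,0.12,0],[0,14,0,0,0.12,0],[0,14,0,0,0.12,0],[0,14,0,0,0.12,0],[0,14,0,0,0.12,0],[0,14,0,0,0.12,0],[0,14,0,0,0.12,0],[0,14,0,0,0.12,0],[0,14,0,0,0.12,0],[0,14,0,0,0.1,0],[0,0,0,0,0,0]]'
python3 - <<'E'
from h import *
from plant import r
s=r.get_state()
v=s["tool_pos"]-CO;print(v@XH,v@YH,v[2],s["q"].round(2),s["contact_force"])
print(delta(s,caseP(.0415,-.07,.08),down(-YH)))
E
```

```text
clock: 10.05
tool_pos: [0.624, -0.0127, 0.3679]
eef_rot: [-0.624, -0.331, 0.333, 0.625]
contact_force: [-0.8, 1.1, 0.1]
opening: 0.001
clock: 11.05
tool_pos: [0.6212, -0.0114, 0.2106]
eef_rot: [0.699, -0.115, 0.108, -0.698]
contact_force: [-0.6, 1.1, 0.1]
opening: 0.01
0.05179533017794832 -0.06460122282511192 0.2106289775300625 [-0.22  0.74  0.3   1.61 -0.27  0.84 -0.13] [-0.63322253  1.08719958  0.14261482]
(array([  7.4, 130.6,  -9.4]), array([ 0.003, -0.08 , -0.009]))
```

```bash
python3 -m inch '[[4,15,-5,0,0,0],[3.4,20,-4.4,0,0,0],[0,25,0,0,-0.08,0],[0,25,0,0,0,0],[0,25,0,0,0,0],[0,15,0,0,0,0],[0,5,0,0,0,0],[0,0,0,0,0,0]]'
python3 - <<'E'
from h import *
from plant import r
s=r.get_state();print(s["contact_force"])
print(delta(s,caseP(.0415,-.07,.08),down(-YH)))
E
```

```text
clock: 11.72
tool_pos: [0.627, -0.024, 0.0836]
eef_rot: [-0.702, 0.084, -0.081, 0.702]
contact_force: [-0.5, 0.2, 1.9]
opening: 0.009
[-0.53544429  0.22831662  1.91890951]
(array([-3.2,  3.6,  0.6]), array([ 0.   ,  0.002, -0.004]))
```

```bash
python3 -m inch '[[-2,4,0,0,0,0],[-1,4,0,0,0,0],[0,5,0,0,0,0],[0,5,0.5,0,0,0],[0,5,1,0,0,0],[0,5,1,0,0,0],[0,5,1,0,0,0],[0,5,1,0,0,0]]'
python3 -m inch '[[0,4,0.5,0,0,0],[0,3,0.5,0,0,0],[0,2,0,0,0,0]]'
python3 -m inch '[[0,2,0,0,0,0],[0,2,0,0,0,0]]'
python3 - <<'E'
from h import *
from plant import r
s=r.get_state();v=s["tool_pos"]-CO;print(v@XH,v@YH,v[2],s["contact_force"])
d=r.snapshot("scene");cv2.imwrite("pics/s3.png",cv2.resize(d["img"][120:300,200:400],None,fx=3.3,fy=3.3,interpolation=cv2.INTER_CUBIC)[:,:,::-1])
E
```

```text
clock: 12.38
tool_pos: [0.6263, -0.0199, 0.0466]
eef_rot: [-0.702, 0.084, -0.084, 0.702]
contact_force: [-0.1, 0.7, 0.4]
opening: 0.004
clock: 12.63
tool_pos: [0.6264, -0.019, 0.0377]
eef_rot: [-0.702, 0.084, -0.084, 0.702]
contact_force: [0.1, 0.7, 3.5]
opening: 0.006
clock: 12.8
tool_pos: [0.6271, -0.0193, 0.0363]
eef_rot: [-0.702, 0.084, -0.084, 0.702]
contact_force: [-6.0, 1.1, 29.2]
opening: 0.005
0.04556058989873356 -0.07215302577645458 0.03625152664372083 [-5.97286148  1.13093341 29.17528012]
```

View pics/s3.png

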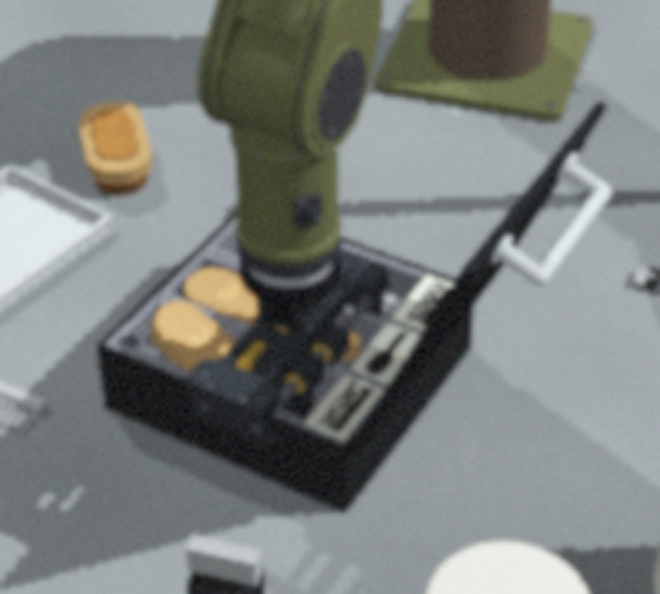

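```bash
python3 -m inch '[[0,-4,0,0,0,0],[0,-8,0,0,0,0],[0,-15,0,0,0,0],[0,-25,0,0,0,0],[0,-25,0,0,0,0],[0,-25,0,0,0,0],[0,-25,0,0,0,0],[0,-25,0,0,0,0],[0,0,0,0,0,0]]' 65
python3 - <<'E'
from h import *
from plant import r
s=r.get_state();v=s["tool_pos"]-CO;print(v@XH,v@YH,v[2],s["contact_force"])
d=r.snapshot("wrist");cv2.imwrite("pics/w4.png",d["img"][:,:,::-1])
P=cloud(d,wristT(s,d));np.save("pics/w4.npy",P)
d=r.snapshot("top");pickle.dump(d,open("pics/top4.pkl","wb"));cv2.imwrite("pics/t4.png",cv2.resize(d["img"][100:280,270:450],None,fx=3.3,fy=3.3,interpolation=cv2.INTER_CUBIC)[:,:,::-1])
d=r.snapshot("scene");cv2.imwrite("pics/s4.png",cv2.resize(d["img"][120:300,200:400],None,fx=3.3,fy=3.3,interpolation=cv2.INTER_CUBIC)[:,:,::-1])
pickle.dump(d,open("pics/scene4.pkl","wb"))
E
```

```text
clock: 13.6
tool_pos: [0.6296, -0.0198, 0.1915]
eef_rot: [-0.702, 0.081, -0.087, 0.702]
contact_force: [1.0, -0.3, 0.6]
opening: 0.66
0.045638868761247016 -0.07475668370604054 0.19147859915918805 [ 1.03603259 -0.30151515  0.57363388]
```

View pics/w4.png

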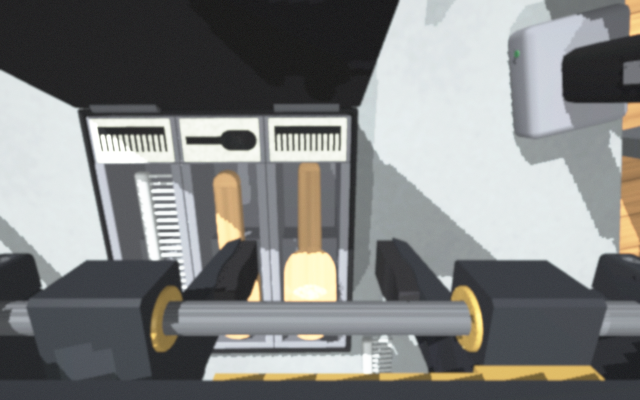

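View pics/s4.png

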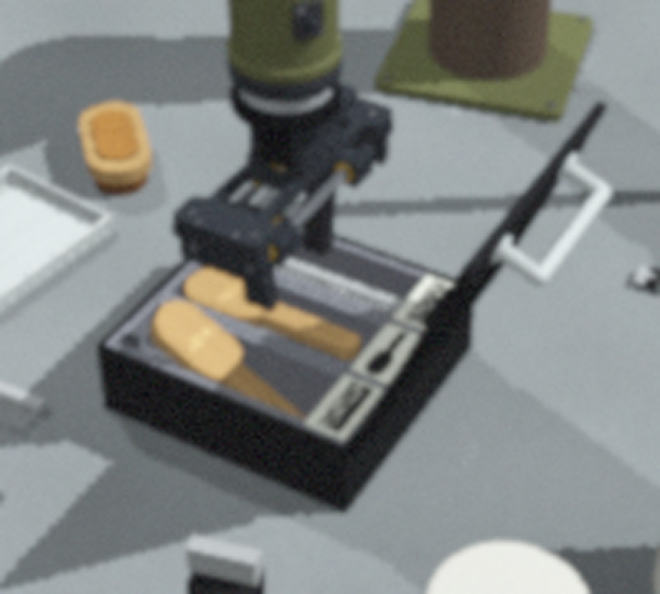

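View pics/t4.png

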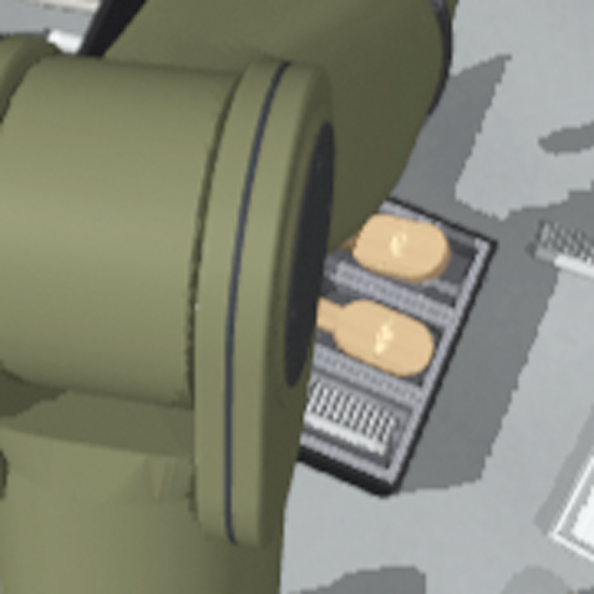

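```bash
python3 - <<'E'
from h import *
for n in("top4","scene4"):
    d=pickle.load(open(f"pics/{n}.pkl","rb"));P=cloud(d)
    hsv=cv2.cvtColor(d["img"],cv2.COLOR_RGB2HSV)
    q=P-CO;a=q@XH*1000;b=q@YH*1000;z=P[...,2]*1000
    m=(hsv[...,0]<25)&(hsv[...,1]>60)&(abs(a)<115)&(abs(b+70)<32)&(z>40)
    print(n,m.sum())
    for lo in range(-110,0,10):
        k=m&(a>lo)&(a<lo+10)
        if k.sum()>5:print(lo,k.sum(),"y",np.percentile(b[k],[3,97]).round(1),"z",np.percentile(z[k],[5,50,95]).round(1))
E
```

```text
top4 513
-90 7 y [-76.6 -63.4] z [89.1 93.  95.2]
-80 53 y [-85.2 -53.2] z [ 81.4  97.2 101.2]
-70 73 y [-90.6 -49. ] z [84.  93.9 98.1]
-60 72 y [-90.8 -48.7] z [79.8 88.4 92.9]
-50 71 y [-91.2 -48.5] z [78.4 82.9 86.9]
-40 69 y [-91.8 -48.5] z [70.4 78.1 81.8]
-30 66 y [-93.3 -49.4] z [66.6 72.1 76.2]
-20 44 y [-89.4 -54.4] z [63.4 67.1 71.8]
-10 14 y [-70.2 -60.2] z [50.3 60.8 66.8]
scene4 537
-80 41 y [-90.8 -57.2] z [ 86.4  95.8 100.1]
-70 65 y [-92.2 -50.1] z [86.7 91.9 97.1]
-60 68 y [-94.8 -50. ] z [79.4 87.  91.5]
-50 72 y [-93.5 -48.3] z [73.6 81.2 86.4]
-40 64 y [-93.1 -47.8] z [71.5 76.2 80.9]
-30 69 y [-91.4 -40.9] z [58.5 70.5 74.5]
-20 50 y [-86.3 -45.7] z [53.6 65.7 69. ]
-10 31 y [-83.7 -63.5] z [53.6 59.2 63.3]
```

```bash
python3 - <<'E'
from h import *
from plant import r
s=r.get_state()
print(delta(s,caseP(-.050,-.0705,.117),down(-YH,.47,YH)))
E
python3 -m inch '[[0,-5,-10,0,0,0],[0,0,-20,0,0,0],[-1,5,-20,0,0,0],[-1,12,-20,0,0,0],[-1,20,-16,0,0,0],[-1,20,-5,0,0,0],[0,12,0,-0.12,0,0],[0,5,0,-0.12,0,0],[0,0,0,-0.12,0,0],[0,0,0,-0.11,0,0],[0,0,0,0,0,0]]' 62
python3 - <<'E'
from h import *
from plant import r
s=r.get_state()
print(delta(s,caseP(-.050,-.0705,.117),down(-YH,.47,YH)),delta(s,caseP(-.069,-.0705,.079),down(-YH,.47,YH)))
E
```

```text
(array([ -0.4,  68.9, -95.6]), array([-0.47 , -0.001, -0.001]))
clock: 14.67
tool_pos: [0.6014, -0.0994, 0.1122]
eef_rot: [0.847, -0.098, 0.056, -0.519]
contact_force: [-0.1, 2.0, -1.6]
opening: 0.701
(array([  4.3,   1. , -12.6]), array([ 0.002,  0.013, -0.001])) (array([  4.4,  43.5, -12.3]), array([ 0.002,  0.013, -0.001]))
```

```bash
python3 -m inch '[[2,3,-6,0,0,0],[2,5,-6,0,0.013,0],[0,9,0,0,0,0],[0,9,0,0,0,0],[0,7,0,0,0,0],[0,0,0,0,0,0],[0,0,0,0,0,0]]' 
python3 - <<'E'
from h import *
from plant import r
s=r.get_state();print(s["contact_force"])
print(delta(s,caseP(-.069,-.0705,.079),down(-YH,.47,YH)))
d=r.snapshot("wrist");cv2.imwrite("pics/w5.png",d["img"][:,:,::-1])
d=r.snapshot("scene");cv2.imwrite("pics/s5.png",cv2.resize(d["img"][140:270,200:340],None,fx=5,fy=4.5,interpolation=cv2.INTER_CUBIC)[:,:,::-1])
E
```

```text
clock: 15.25
tool_pos: [0.5982, -0.1339, 0.0927]
eef_rot: [0.846, -0.106, 0.068, -0.519]
contact_force: [0.6, -0.2, -0.5]
opening: 0.704
[ 0.64224392 -0.20705233 -0.52500551]
(array([-0.5, 10.6,  9.5]), array([-0.001, -0.015, -0.002]))
```

View pics/w5.png

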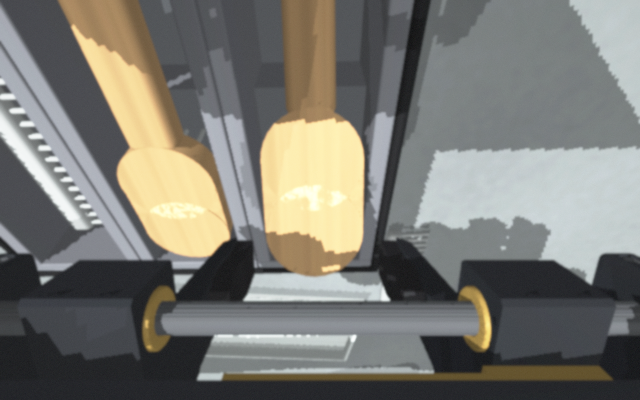

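View pics/s5.png

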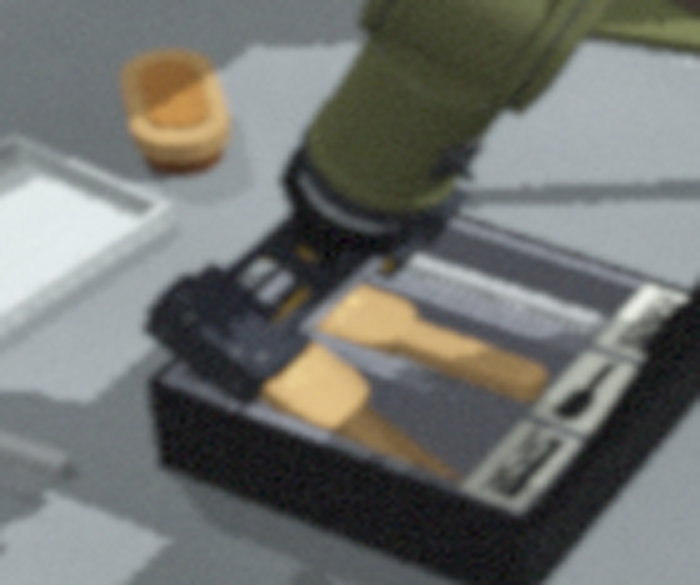

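```bash
python3 -m inch '[[0,0,5,0,-0.012,0],[0,0,4.5,0,0,0],[0,3,0,0,0,0],[0,3,0,0,0,0],[0,2,0,0,0,0],[0,0,0,0,0,0],[0,0,0,0,0,0],[0,0,0,0,0,0]]' 
python3 - <<'E'
from h import *
from plant import r
s=r.get_state();print(s["contact_force"])
print(delta(s,caseP(-.069,-.0705,.079),down(-YH,.47,YH)))
E
```

```text
clock: 16.02
tool_pos: [0.6, -0.1286, 0.0818]
eef_rot: [0.846, -0.102, 0.063, -0.519]
contact_force: [-0.0, -0.2, 0.1]
opening: 0.7
[-0.04832663 -0.23772118  0.05172222]
(array([-1. ,  3.4, -0.4]), array([ 0.   , -0.003, -0.001]))
```

```bash
python3 -m inch '[[-0.5,2,0,0,0,0],[0,1.5,0,0,0,0],[0,0,0,0,0,0]]' 
python3 -m inch '[[0,0,0,0,0,0],[0,0,0,0,0,0],[0,0,0,0,0,0],[0,0,0,0,0,0],[0,0,0,0,0,0],[0,0,0,0,0,0],[0,0,0,0,0,0]]' 0 35
python3 - <<'E'
from h import *
from plant import r
s=r.get_state();print(s["contact_force"],s["opening"]*88.1)
print(delta(s,caseP(-.069,-.0705,.079),down(-YH,.47,YH)))
d=r.snapshot("wrist");cv2.imwrite("pics/w6.png",d["img"][:,:,::-1])
E
```

```text
clock: 16.27
tool_pos: [0.5989, -0.1299, 0.0784]
eef_rot: [0.846, -0.102, 0.062, -0.519]
contact_force: [0.1, 0.0, -0.1]
opening: 0.703
clock: 16.85
tool_pos: [0.5992, -0.1298, 0.0787]
eef_rot: [0.846, -0.101, 0.063, -0.519]
contact_force: [-0.1, 0.4, 1.0]
opening: 0.517
[-0.14702705  0.41644807  0.95366751] 45.57178784863636
(array([-0.4, -0.1, -0.7]), array([-0.   , -0.002, -0.001]))
```

View pics/w6.png

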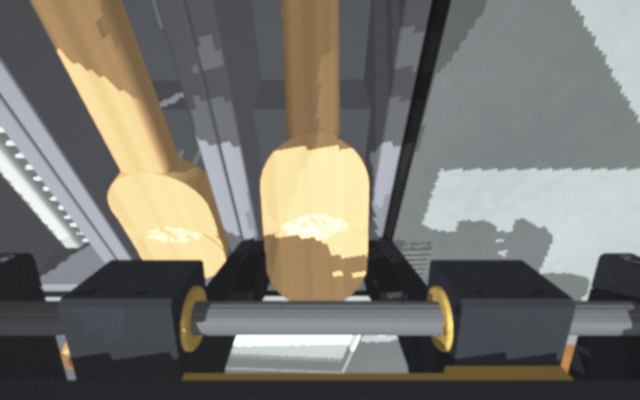

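```bash
python3 -m inch '[[0,-4.5,-2.3,0,0,0],[0,-9,-4.5,0,0,0],[0,-13,-7,0,0,0],[0,-13,-7,0,0,0],[0,-13,-7,0,0,0],[0,-13,-7,0,0,0],[0,-13,-7,0,0,0],[0,-13,-7,0,0,0],[0,-13,-7,0,0,0],[0,-9,-4.5,0,0,0],[0,0,0,0,0,0]]' 
python3 - <<'E'
from h import *
from plant import r
s=r.get_state();print(s["contact_force"],s["opening"]*88.1)
d=r.snapshot("wrist");cv2.imwrite("pics/w7.png",d["img"][:,:,::-1])
d=r.snapshot("scene");cv2.imwrite("pics/s7.png",cv2.resize(d["img"][100:270,180:380],None,fx=3.5,fy=3.5,interpolation=cv2.INTER_CUBIC)[:,:,::-1])
E
```

```text
clock: 17.82
tool_pos: [0.5999, -0.1328, 0.2105]
eef_rot: [0.846, -0.1, 0.065, -0.519]
contact_force: [-0.0, -0.4, -0.9]
opening: 0.517
[-0.03152364 -0.40865748 -0.88636049] 45.510184317607624
```

View pics/w7.png

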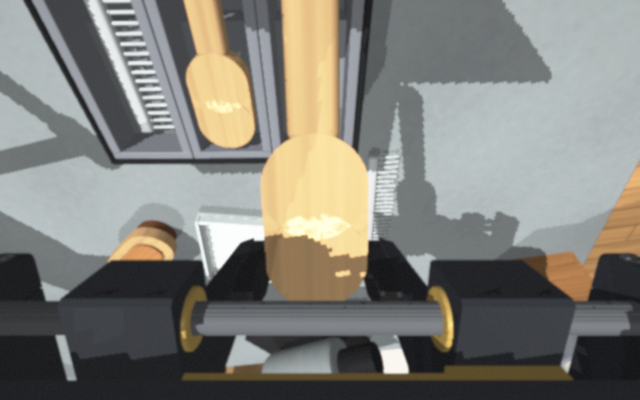

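View pics/s7.png

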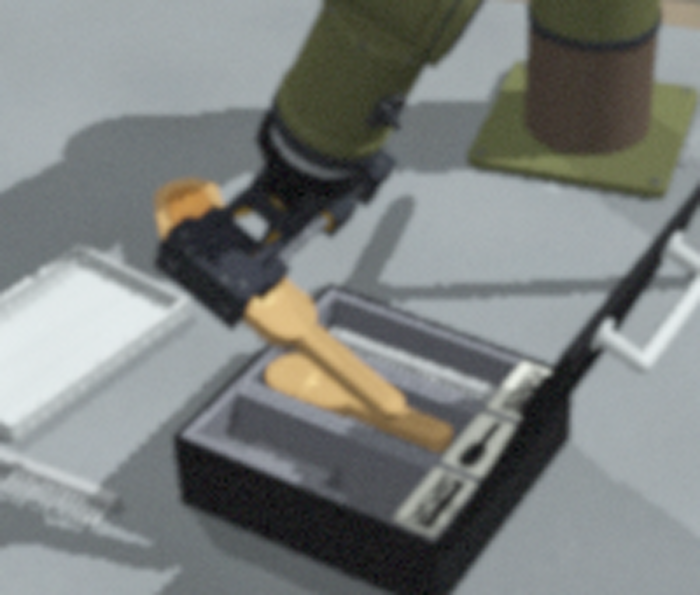

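```bash
cat >> h.py <<'E'
TC=np.array([.4785,-.3733,0]);TT=np.array([np.cos(np.deg2rad(158.95)),np.sin(np.deg2rad(158.95)),0])
def trayM(): 
    return down(np.cross(-ZH,TT))
E
python3 -m inch '[[0,0,0,0.08,0,0],[0,0,0,0.12,0,0],[0,0,0,0.12,0,0],[0,0,0,0.1,0,0],[0,0,0,0.05,0,0],[0,0,0,0,0,0]]'
python3 - <<'E'
from h import *
from plant import r
s=r.get_state();print(s["contact_force"],s["opening"]*88.1,s["q"].round(2))
print(delta(s,TC-.062*TT+.15*ZH,trayM()),delta(s,s["tool_pos"],down(-YH)))
E
```

```text
clock: 18.42
tool_pos: [0.5967, -0.1373, 0.2072]
eef_rot: [0.702, -0.087, 0.087, -0.701]
contact_force: [0.3, -0.8, -1.2]
opening: 0.515
[ 0.2693876  -0.78024065 -1.21949125] 45.41051455693422 [-0.02  0.73  0.3   1.65 -0.28  0.8   0.16]
(array([   4.7,   57.4, -265.2]), array([ 0.00e+00, -1.45e+00, -1.00e-03])) (array([0., 0., 0.]), array([ 0.001, -0.01 , -0.   ]))
```

```bash
python3 -m inch '[[0,0,-10,0,0,0],[0,0,-20,0,0,0],[0,0,-25,0,0,0],[0,0,-27,0,0,0],[1,0,-27,0,0,0],[1,0,-27,0,0,0],[1,0,-27,0,0,0],[1,0,-27,0,0,0],[1,0,-27,0,0,0],[0,0,-25,0,0,0],[0,0,-18,0,0,0],[0,0,-7,0,0,0]]'
python3 -m inch '[[0,0,0,0,-0.05,0],[0,0,0,0,-0.11,0],[0,0,0,0,-0.12,0],[0,0,0,0,-0.12,0],[0,0,0,0,-0.12,0],[0,0,0,0,-0.12,0],[0,0,0,0,-0.12,0],[0,0,0,0,-0.12,0],[0,0,0,0,-0.12,0],[0,0,0,0,-0.12,0],[0,0,0,0,-0.12,0],[0,0,0,0,-0.12,0]]'
python3 -m inch '[[0,0,0,0,-0.07,0],[0,0,0,0,-0.04,0],[0,10,0,0,0,0],[0,15,0,0,0,0],[0,20,0,0,0,0],[0,20,0,0,0,0],[0,10,0,0,0,0],[0,0,0,0,0,0],[0,0,0,0,0,0]]'
cat > look.py <<'E'
from h import *
from plant import r
import sys
s=r.get_state();print(s["contact_force"],s["opening"]*88.1,s["q"].round(2))
print(delta(s,TC-.062*TT+.022*ZH,trayM()))
k=sys.argv[1]
d=r.snapshot("wrist");cv2.imwrite(f"pics/w{k}.png",d["img"][:,:,::-1])
for n,(a,b,c,e) in(("scene",(140,120,340,290)),("top",(400,160,560,300))):
    d=r.snapshot(n);cv2.imwrite(f"pics/{n}{k}.png",cv2.resize(d["img"][b:e,a:c],None,fx=3.5,fy=3.5,interpolation=cv2.INTER_CUBIC)[:,:,::-1]);pickle.dump(d,open(f"pics/{n}{k}.pkl","wb"))
E
python3 look.py 8
```

```text
clock: 19.42
tool_pos: [0.5388, -0.3952, 0.206]
eef_rot: [0.703, -0.086, 0.084, -0.701]
contact_force: [-0.6, -1.4, -2.8]
opening: 0.518
clock: 20.42
tool_pos: [0.5414, -0.3902, 0.2062]
eef_rot: [-0.597, -0.379, 0.379, 0.598]
contact_force: [0.3, 0.1, -1.6]
opening: 0.517
clock: 21.17
tool_pos: [0.5405, -0.3917, 0.1314]
eef_rot: [-0.577, -0.408, 0.409, 0.578]
contact_force: [0.7, 0.3, -1.4]
opening: 0.513
[ 0.67948757  0.34446573 -1.41904787] 45.15898668313857 [ 0.63  0.87 -0.15  1.51  0.16  0.77  1.66]
(array([ -5.1, 109.4,   2.6]), array([-0.001,  0.028,  0.   ]))
```

View pics/scene8.png

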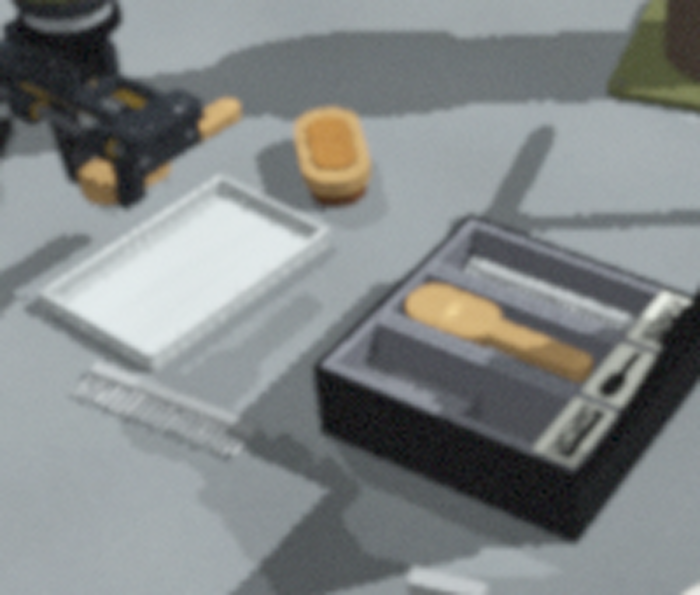

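View pics/top8.png

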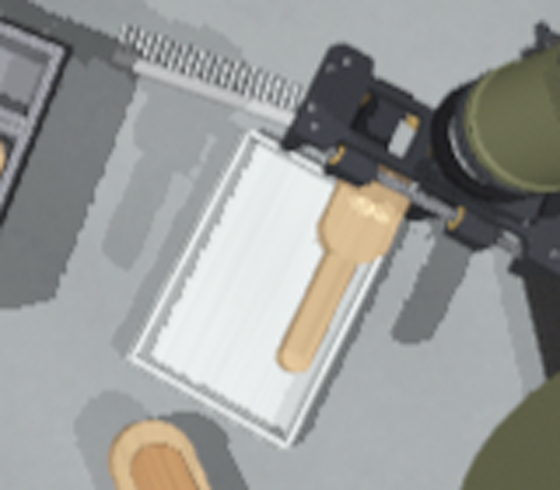

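View pics/w8.png

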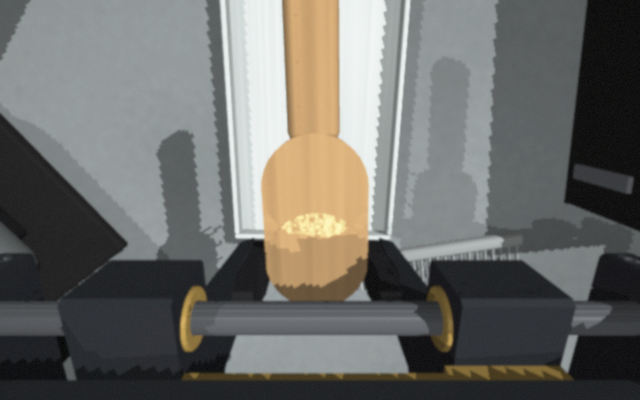

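```bash
cat > bm.py <<'E'
from h import *
import sys
d=pickle.load(open(f"pics/top{sys.argv[1]}.pkl","rb"));P=cloud(d)
hsv=cv2.cvtColor(d["img"],cv2.COLOR_RGB2HSV)
N=np.cross(ZH,TT);q=P-TC;a=q@TT*1000;b=q@N*1000;z=P[...,2]*1000
m=(hsv[...,0]<25)&(hsv[...,1]>50)&(abs(a)<130)&(abs(b)<60)&(z>float(sys.argv[2]))
A,B,Z=a[m],b[m],z[m];print(m.sum(),"tail end",np.percentile(A,[0,99,100]))
for lo in range(-120,120,20):
    k=(A>lo)&(A<=lo+20)
    if k.sum()>4:print(lo,k.sum(),A[k].mean().round(),"b",B[k].mean().round(1),"z",np.median(Z[k]).round(1))
E
python3 bm.py 8 100
```

```text
888 tail end [-111.78530279   76.62238548   79.24897761]
-120 26 -107.0 b -40.2 z 466.2
-100 27 -91.0 b -21.3 z 488.3
-80 52 -68.0 b -3.2 z 148.9
-60 175 -49.0 b -3.7 z 147.2
-40 182 -30.0 b -7.8 z 145.8
-20 114 -11.0 b -5.5 z 144.8
0 78 10.0 b -3.2 z 143.9
20 78 30.0 b -2.8 z 143.4
40 81 50.0 b -1.3 z 142.3
60 75 70.0 b -0.8 z 141.0
```

```bash
python3 -m inch '[[-3,5,1.5,0,0.025,0],[-2,15,1,0.04,0,0],[0,20,0,0,0,0],[0,20,0,0,0,0],[0,17,0,0,0,0],[0,11,0,0,0,0],[0,6,0,0,0,0],[0,3,0,0,0,0],[0,0,0,0,0,0],[0,0,0,0,0,0]]'
python3 look.py 9; python3 bm.py 9 20
```

```text
clock: 22.15
tool_pos: [0.534, -0.3959, 0.0361]
eef_rot: [-0.571, -0.393, 0.409, 0.593]
contact_force: [-0.1, -0.3, -1.5]
opening: 0.515
[-0.05291765 -0.314769   -1.45614439] 45.32797880433782 [ 0.62  1.01 -0.12  1.52  0.18  0.66  1.63]
(array([ 1.1, 14. , -2.6]), array([-0.038,  0.002, -0.   ]))
696 tail end [-86.02405118  82.61979695  84.20546525]
-100 9 -82.0 b -41.8 z 125.2
-80 26 -72.0 b -9.6 z 52.2
-60 137 -49.0 b 0.9 z 51.0
-40 147 -31.0 b -2.6 z 51.1
-20 114 -11.0 b -1.5 z 50.6
0 60 11.0 b 0.3 z 50.8
20 60 30.0 b 0.7 z 50.6
40 64 50.0 b 1.2 z 50.1
60 63 70.0 b 1.8 z 50.2
80 16 82.0 b 2.3 z 49.2
```

```bash
python3 -m inch '[[0,4,0,0,0,0],[0,4,0,0,0,0],[0,2.5,0,0,0,0],[0,1,0,0,0,0],[0,0,0,0,0,0],[0,0,0,0,0,0]]'
python3 -m inch '[[0,1,0,0,0,0],[0,0.5,0,0,0,0],[0,0,0,0,0,0]]'
python3 -m inch '[[0,1,0,0,0,0],[0,0,0,0,0,0]]'
```

```text
clock: 22.8
tool_pos: [0.5329, -0.3952, 0.0235]
eef_rot: [-0.571, -0.393, 0.409, 0.594]
contact_force: [-0.4, 0.3, -1.7]
opening: 0.514
clock: 23.05
tool_pos: [0.5329, -0.3952, 0.0221]
eef_rot: [-0.571, -0.393, 0.409, 0.594]
contact_force: [0.1, -0.4, -2.1]
opening: 0.515
clock: 23.22
tool_pos: [0.5328, -0.3952, 0.0211]
eef_rot: [-0.571, -0.393, 0.409, 0.594]
contact_force: [-0.1, -0.2, -2.0]
opening: 0.515
```

```bash
python3 -m inch '[[0,1,0,0,0,0],[0,0,0,0,0,0]]'
python3 -m inch '[[0,1,0,0,0,0],[0,0,0,0,0,0]]'
python3 look.py 10; python3 bm.py 10 20
```

```text
clock: 23.38
tool_pos: [0.5329, -0.3952, 0.0201]
eef_rot: [-0.571, -0.393, 0.409, 0.594]
contact_force: [0.5, -0.8, -1.7]
opening: 0.513
clock: 23.55
tool_pos: [0.5329, -0.3952, 0.02]
eef_rot: [-0.571, -0.393, 0.409, 0.594]
contact_force: [-0.9, 0.5, 3.8]
opening: 0.512
[-0.90951198  0.54322744  3.75373958] 45.15046161527606 [ 0.62  1.04 -0.11  1.52  0.18  0.63  1.62]
(array([ 0.9, -2.1, -3.3]), array([-0.04 ,  0.003, -0.   ]))
686 tail end [-83.53404837  84.13913459  85.97910423]
-80 28 -73.0 b -14.0 z 67.9
-60 125 -48.0 b 0.5 z 35.1
-40 147 -30.0 b -2.4 z 35.3
-20 111 -11.0 b -1.5 z 35.0
0 62 10.0 b -0.2 z 34.0
20 64 30.0 b -0.0 z 34.3
40 60 50.0 b 0.4 z 34.2
60 66 70.0 b 0.2 z 34.2
80 19 83.0 b -4.8 z 33.8
```

View pics/scene10.png

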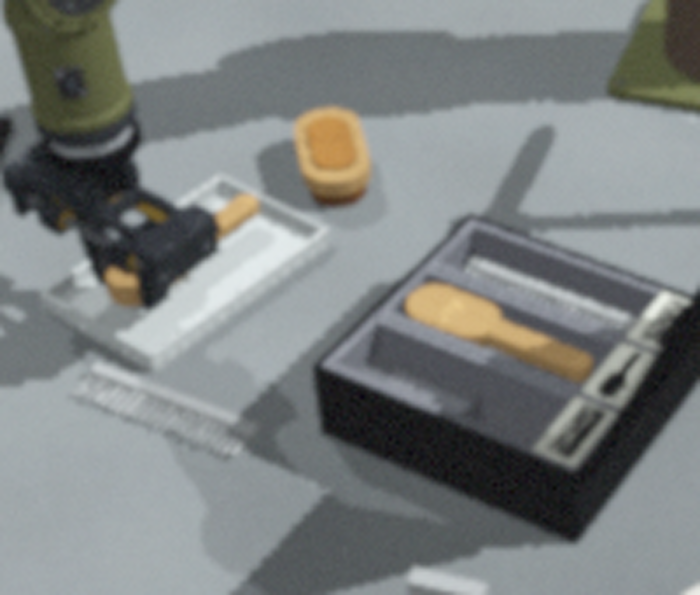

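```bash
python3 -m inch '[[0,0,0,0,0,0],[0,0,0,0,0,0],[0,0,0,0,0,0],[0,0,0,0,0,0]]' 60
python3 -m inch '[[0,-4,0,0,0,0],[0,-10,0,0,0,0],[0,-20,0,0,0,0],[0,-30,0,0,0,0],[0,-30,0,0,0,0],[0,-30,0,0,0,0],[0,-30,0,0,0,0],[0,-20,0,0,0,0],[0,0,-30,0,0,0],[0,0,-30,0,0,0],[0,0,-30,0,0,0],[0,0,0,0,0,0]]'
python3 look.py 11; python3 bm.py 11 18
python3 - <<'E'
import pickle,cv2
for n in("scene","top"):cv2.imwrite(f"pics/{n}11f.png",pickle.load(open(f"pics/{n}11.pkl","rb"))["img"][:,:,::-1])
E
```

```text
clock: 24.03
tool_pos: [0.5328, -0.3952, 0.019]
eef_rot: [-0.571, -0.393, 0.409, 0.594]
contact_force: [0.2, 0.6, -0.1]
opening: 0.683
clock: 25.03
tool_pos: [0.6282, -0.4298, 0.1895]
eef_rot: [-0.572, -0.395, 0.408, 0.592]
contact_force: [0.1, 0.6, -0.2]
opening: 0.677
[ 0.13772276  0.5954729  -0.24211871] 59.676422916956874 [ 0.59  0.96 -0.14  1.07  0.13  1.15  1.67]
(array([ -0.9, 170.7,  92.2]), array([-0.034,  0.005,  0.001]))
718 tail end [-129.5781309    83.87362144   86.17259981]
-80 82 -67.0 b 0.4 z 34.8
-60 125 -50.0 b -1.3 z 34.7
-40 129 -30.0 b -0.7 z 34.3
-20 114 -11.0 b -1.8 z 34.2
0 60 10.0 b -0.1 z 34.6
20 61 30.0 b 0.1 z 34.5
40 63 50.0 b 0.4 z 34.1
60 61 70.0 b 0.8 z 35.0
80 19 83.0 b 1.3 z 34.1
```

View pics/scene11f.png

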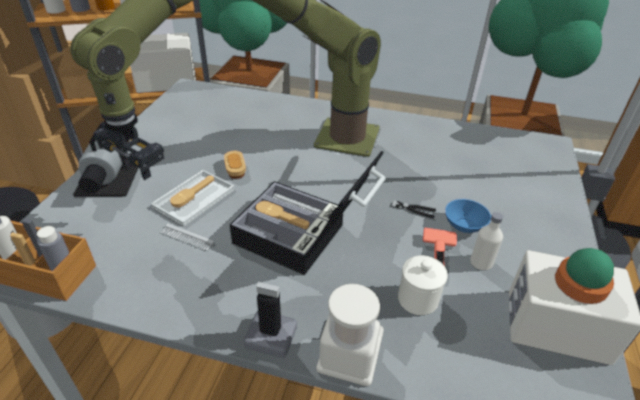

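View pics/top11f.png

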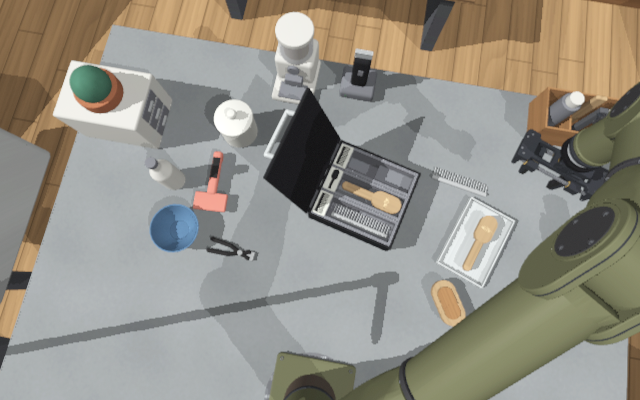

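```bash
python3 -c "
from plant import r
print(r.get_state()['contact_force'],r.finish_job())"
```

```text
the job is handed in; nothing more can be done
[-0.59486407  0.56937007 -0.21868911] None
```

The wrongly packed brush now lies pins down in the aluminium tray, and the job was handed in at about 25 s. It was in the far bay, which is marked for a comb. The middle bay is marked for a brush and the near bay for a comb.

- **Lid:** I opened it by its handle until it rested on its stop. It measured 1.948 rad just after I let go, against 1.95 at the stop. In the last pictures it still stands open.
- **Taking the brush out:** Pressing the tail down tipped the head up, and I gripped across the head and lifted the brush out. The press reached about 29 N at the fingers as the tail met the well floor, more than the tail needs but under the 40 N limit.
- **Laying it down:** I lowered it until the fingers felt the tray floor, at about 4 N, then let go. Its back is level at 34–35 mm above the table, which is what a brush resting on its pins should show. It sits within about 3 mm of the tray's middle.
- **Everything else:** In the final pictures the other brush and the comb are still packed, and nothing else on the table appears to have moved. I checked that by eye only. The gripper is clear, with the force reading near zero.

No check failed or disagreed.

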